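# Clamp a lacquered side cover in the striping fixture with a lever bolt

### The arm

A 6-joint arm with a two-finger parallel gripper is mounted at the origin on the work surface. World frame = base frame: x ahead of the robot, y to its left, z up, the work surface at z = 0. Lengths are in m, angles in rad, forces in N, time in s.
With the tool pointing down it reaches from about 0.35 to 0.975 m from the base axis. Payload 4.9 kg.
Tool frame: the origin (TCP) lies on the front face of the gripper's body, between the roots of the fingers; the fingertips stand ctrl.tip_extent ahead of it and the grasp point (between the pads) lies 54 mm ahead of it (ctrl.tip_extent is the distance from the TCP to the fingertips, in m); z points along the fingers, y is the line along which they close (so a half turn about z gives the same grasp; the last joint's range is limited). The gripper opens to 85 mm and grips with 20 to 120 N. Pads are 22 mm wide; open, the fingers measure 114 mm over their backs; the gripper's body (76 mm by 85 mm) begins 54 mm behind the grasp point. The pads swing forward as they close: fully open they stand 13 mm farther back than shut.
Start: joints at [-1.455, 0.053, 1.613, -0, 1.476, -0.119], TCP at [0.145, -0.608, 0.304] pointing down, gripper open.
Joint ranges: [-3.01, 3.01], [-1.01, 2.22], [0.06, 2.58], [-1.02, 4.17], [0.09, 2.62], [-3.14, 3.14]. Speed limits (rad/s): [2.57, 2.57, 3.14, 3.14, 3.14, 3.14].

### API

Orientations are given as a rotation vector (axis times angle).
In Python, from station import ctrl gives the robot as it stands.
- The arm moves only by the tool apply_moves, never from a script. Its argument "rows" is one flat list of numbers, 6 for each row, row after row: the shift along the tool's x, y, z normalised to -1 to 1, where 1 is 0.6 m, then the turn, a rotation vector about the tool's x, y, z normalised to -1 to 1, where 1 is 90 degrees. A call has 1 to 20 rows; each row is the pose to reach, as a shift and turn from the pose commanded when the call began, along the tool's axes at that moment; what a row does not reach only later rows make up. A row lasts 1/10 s, in which the tool goes at most 50 mm and 8.59 degrees, less where a joint would pass 70% of its speed; a pose out of reach is approached as far as the arm can. A call with a number of a shift or a turn outside -1 to 1 is refused whole. A call with a gripper value outside its range is refused whole. "grip" is the opening, from 0 (shut) to 1 (fully open), set as the call begins (left out, the last holds). The fingers move at their own pace and stop on an object; "grip_force" is the grip in N (left out, the last holds). Time passes only in rows, so rows that repeat a pose let the fingers close. It gives the time, the measured TCP pose, the force, the opening and the grip force at its end, in the units of the state.
- ctrl.get_obs(): the state, without advancing time (a new reading comes with each control period).
- ctrl.get_image(name): name is "scene" or "top" or "wrist"; returns (picture, depth): 384x512x3 uint8, blue, green, red; 384x512 float32, m along the optical axis (not along the pixel's ray), 0 where there is no reading.
- ctrl.camera_model(name): a dict with "mtx" (3x3 intrinsics, pixels), "R" (3x3) and "t" (3): a world point X has camera coordinates R X + t; the wrist camera has in their place "tool_from_camera" (4x4, takes a point from camera to tool coordinates, whose origin is the TCP and whose axes are the flange's). Camera axes: x right, y down, z forward; pixel columns grow to the right and rows downward; lengths in m; the calibration is good to about 2 mm. The wrist camera is an equidistant fisheye: a pixel r from the principal point sees the ray r / f radians off the axis. A picture is of the moment at which its call begins: read the wrist's pose just before it. camera_model takes no time and is no camera call.
- ctrl.finish_job(): hands the job in; it is judged then, once.
The state is a dict: "t": time; "q": joint angles; "dq": joint speeds; "effort": joint torques, N m; "tool_pos": TCP position; "tool_rot": TCP orientation; "contact_force": force on the tool from outside, world axes, zero at the start; "wrist_torque": the same for the moment, N m; "opening": finger opening in m; "grip_force": force on a finger pad.
Only numpy, scipy, OpenCV 4.12 (cv2) and the standard library are available. Lean on these libraries where they do the work, as an engineer would, in place of code of your own. Each camera call takes 0.05 s, during which the arm holds its last target. There are 200 camera calls.

### The job

Clamp the red side cover in the blue fixture so it can be pinstriped: with the red lever standing up, screw the lever bolt in clockwise until its head sits snug on the brass collar, then fold the lever down flat and let go. Do not force the bolt so hard that the collar turns in the bridge, and leave the cover in its nest and the other things on the bench where they are.

Things in the scene. Friction and masses are not known exactly. Their poses are not given: they have to be found in the camera images.
- cover: Loose red-lacquered side cover, a rounded block 110 x 100 x 34 mm high (black disc with gold edge on top), with a bare steel tab 40 mm wide and 8 mm thick reaching out along its own -x to 105 mm from the origin. Origin: centre of its underside, which rests on the fixture bed 18 mm above the table; about 0.5 kg. Low blue rails hold it in a nest with about 1.5 mm play.
- bolt (a joint): Turn of the dark steel lever bolt (head 34 mm across) about its vertical axis, rad, growing clockwise seen from above; goes down 1.5 mm per rad; the start differs. Turns freely with about 0.15 N m until the head meets the collar, 1.9 to 3.3 rad further on; there it stops hard: 0.3 to 0.9 N m is snug, over 1 N m spins the collar. The exact stop must be felt. It stays where it is left.
- lever_pin (a point): Middle of the lever's hinge pin, on the bolt axis, 26 mm above the head's underside, 108 to 112 mm above the table at the start. y lies along the pin; x (turning with the bolt) points to the side to which the lever folds down; z up. The head's two fork cheeks, 35 mm apart over their outsides along y, end 9 mm above the pin.
- collar_mark (a point): White mark on the brass threaded collar (40 mm across) on whose top the bolt head comes to sit; a point on its side, 20 mm from the bolt axis, some mm below the top. The collar must not turn. It stands on the blue bridge (140 x 28 x 16 mm, top 72 mm above the table, on two posts).
- foot: Sprung black rubber foot, 25 mm across, under the bolt; origin at the centre of its lower face. It reaches the cover's tab before the head is snug and then presses on it with 5 to 15 N (adding no felt torque).
- lever (a joint): Fold angle of the lever, rad: 0 upright (along the bolt axis), 1.571 folded flat. It is stiff (about 0.25 to 0.3 N m at the pin) and stays where it is left.
- lever_tip (a point): Middle of the free end of the red lever, 66 mm from the pin along the lever (the point's z). The lever is a bar 16 mm thick (its x, fold direction) and 20 mm wide (its y). The face it folds towards (+x) has a white stripe.
- tin_gold: Bystander: yellow paint tin 72 mm across, 75 mm high; origin at the centre of its underside.
- tin_cream: Bystander: red paint tin 72 mm across, 75 mm high; origin at the centre of its underside.
- thinner: Bystander: solvent bottle 80 mm across, 190 mm high, red cap; origin at the centre of its underside.
- tape: Bystander: roll of masking tape 100 mm across, 24 mm high, lying flat; origin at the centre of its underside.
- brush: Bystander: brush lying on the bench, along its own x; origin under its middle.
- tin_lid: Bystander: steel tin lid 72 mm across, 6 mm thick, lying flat; origin at the centre of its underside.
- mixing_cup: Bystander: white mixing cup 70 mm across, 60 mm high; origin at the centre of its underside.

How it is judged:
On the way, in this order (a step that is already met when the one before it is completed fails the run):
1. the bolt is screwed in until its head is snug on the collar (within 0.08 rad of its stop), the lever still within 0.35 rad of upright (value of joint bolt above 3.12 rad and value of joint lever below 0.35 rad), for 0.2 s.
2. the lever is folded down flat (over 1.48 rad), the bolt still snug (value of joint lever above 1.48 rad and value of joint bolt above 3.08 rad), for 0.2 s.
At the end, for the whole second after the job is handed in: the lever is folded past 1.48 rad (flat is 1.571), the bolt is within 0.12 rad of its stop, its foot presses on the cover's tab (over 2 N), and the cover lies level and still in its nest within 6 mm of where it started (all of step 2 and contact force between foot and cover above 2 N and distance of cover from where it was at the start of the episode below 0.006 m and linear speed of cover below 0.01 m/s and angle between cover's own z axis and vertical below 0.06 rad); the robot touches nothing.
It fails at once if the bolt is overtightened: the brass collar has turned in the bridge (its mark moved more than 4 mm) (distance of collar_mark from where it was at the start of the episode above 0.004 m).
It fails at once if a bystander is moved more than 20 mm (distance of any of tin_gold, tin_cream, thinner, tape, brush, tin_lid, mixing_cup from where it was at the start of the episode above 0.02 m).
It also fails if it takes over 64 s, if anything falls off the work surface, if the arm or the gripper's body presses on something with over 40 N, if the wrist force passes 120 N, or if a joint passes its speed limit or range.

## Working session

There is one attempt and no reset: what is moved stays moved. The work goes in short steps, Python scripts to look and compute and a tool call to move; the robot and the scene stay as the last step left them, time stands still between calls to the robot, and variables do not carry over. Pictures are saved under pics/ and viewed, at most 10 in all, crops included, and the job is handed in when it is done.

Besides the shell and the picture viewer there is one more tool, called after "Call:" as name(argument=value, ...) on one line, values as JSON. apply_moves: Moves the arm, as the interface text tells. Its arguments: {"type":"object","properties":{"rows":{"type":"array","items":{"type":"number"}},"grip":{"type":"number"},"grip_force":{"type":"number"}},"required":["rows"]}

```bash
ls; mkdir -p pics
python3 - <<'E'
from station import ctrl
import cv2,numpy as np
print(ctrl.get_obs(), ctrl.tip_extent)
ims=[]
for n in("scene","top"):
    im,d=ctrl.get_image(n); np.savez(f"pics/{n}0.npz",im=im,d=d); 
    m=ctrl.camera_model(n); print(n,m); cv2.imwrite(f"pics/{n}0.png",im)
print(ctrl.camera_model("wrist"))
E
```

```text
pics
{'t': 0.0, 'q': array([-1.45500707e+00,  5.33305401e-02,  1.61429315e+00,  2.08843304e-05,
        1.47598410e+00, -1.19008082e-01]), 'dq': array([-0.00153538,  0.00076238,  0.00023643,  0.0008542 ,  0.00017828,
       -0.00159952]), 'effort': array([ 3.41464411e-04, -3.93683374e+01, -3.70175314e+01, -4.83880319e-05,
        7.17724470e-03, -1.06565658e-06]), 'tool_pos': array([ 0.14534843, -0.60737854,  0.30267969]), 'tool_rot': array([-3.11796722e+00, -3.67733030e-01, -3.77247052e-05]), 'contact_force': array([-0.01284605,  0.14429121, -0.40477499]), 'wrist_torque': array([-0.00723504,  0.03020489,  0.00295173]), 'grip_force': 0.0, 'opening': 0.08534341686288208} 0.0726
scene {'mtx': array([[416.62611961,   0.        , 252.04136712],
       [  0.        , 416.62611961, 190.44258391],
       [  0.        ,   0.        ,   1.        ]]), 'R': array([[-0.76257047,  0.64675269,  0.01404375],
       [ 0.4203757 ,  0.51192198, -0.74914629],
       [-0.49170168, -0.56537319, -0.6622557 ]]), 't': array([ 0.37388752, -0.12587165,  1.56690098])}
top {'mtx': array([[360.40568098,   0.   
[... 187 characters left out ...]
4],
       [-9.77206691e-01,  6.80496252e-02, -2.01087868e-01],
       [ 2.00541185e-01, -1.48424624e-02, -9.79572833e-01]]), 't': array([0.02459438, 0.50757457, 0.84945528])}
{'mtx': array([[297.31863964,   0.        , 255.94405122],
       [  0.        , 297.31863964, 195.56400036],
       [  0.        ,   0.        ,   1.        ]]), 'tool_from_camera': array([[ 3.58498659e-04, -9.58850055e-01, -2.83912738e-01,
         7.31772164e-02],
       [ 9.99999933e-01,  3.65930408e-04,  2.68612208e-05,
        -6.37975088e-04],
       [ 7.81364211e-05, -2.83912728e-01,  9.58850122e-01,
        -7.12719346e-02],
       [ 0.00000000e+00,  0.00000000e+00,  0.00000000e+00,
         1.00000000e+00]])}
```

View pics/top0.png

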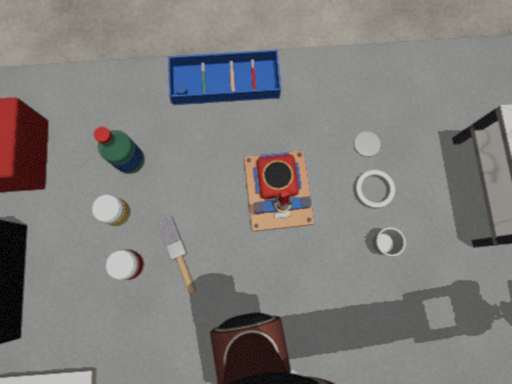

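View pics/scene0.png

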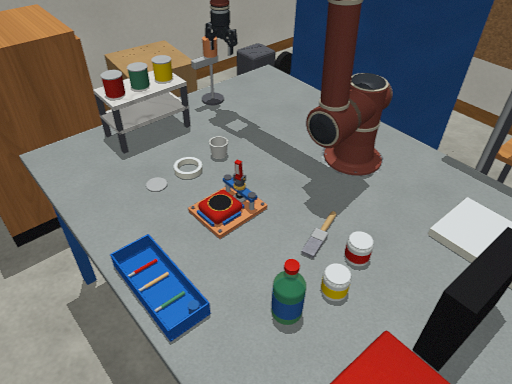

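The top view shows the fixture around (280,190), with the bridge at (283,205) and the red lever near (283,198). In the scene view the lever stands at (238,170). The neighbours are well clear.

```bash
cat > h.py <<'E'
import numpy as np,cv2
from station import ctrl
from scipy.spatial.transform import Rotation as Ro
def cloud(name,d):
    m=ctrl.camera_model(name);v,u=np.mgrid[:d.shape[0],:d.shape[1]]
    K=m["mtx"];c=np.stack([(u-K[0,2])/K[0,0]*d,(v-K[1,2])/K[1,1]*d,d],-1)
    return (c-m["t"])@m["R"]
E
python3 - <<'E'
from h import *
for n in("scene","top"):
    z=np.load(f"pics/{n}0.npz");im,d=z["im"].astype(int),z["d"]
    P=cloud(n,d); b,g,r=im[...,0],im[...,1],im[...,2]
    win=np.zeros(d.shape,bool)
    if n=="scene":win[140:245,180:275]=1
    else:win[145:235,240:320]=1
    red=win&(r>100)&(g<60)&(b<70)
    for lo,hi in((.03,.07),(.11,.2),(.14,.2),(.165,.2)):
        m=red&(P[...,2]>lo)&(P[...,2]<hi)
        if m.sum():print(n,lo,hi,m.sum(),P[m].mean(0).round(4),P[m].min(0).round(3),P[m].max(0).round(3))
    blue=win&(b>90)&(r<80)&(P[...,2]>.055)&(P[...,2]<.085)
    q=P[blue]; 
    if len(q):
        c=q[:,:2].mean(0);w,V=np.linalg.eigh(np.cov((q[:,:2]-c).T));print("bridge",len(q),c,np.degrees(np.arctan2(V[1,1],V[0,1])))
    tab=win&(abs(r-b)<25)&(r>120)&(P[...,2]>.02)&(P[...,2]<.06)
    if tab.sum():print("tab",tab.sum(),P[tab].mean(0))
    cv2.imwrite(f"pics/{n}c.png",cv2.resize(z["im"][140:250,180:320],None,fx=5,fy=5,interpolation=2))
E
```

```text
scene 0.03 0.07 448 [ 0.5769 -0.0534  0.0488] [ 0.513 -0.117  0.035] [ 0.621 -0.017  0.056]
scene 0.11 0.2 58 [ 0.4916 -0.0676  0.1471] [ 0.483 -0.081  0.111] [ 0.5   -0.06   0.179]
scene 0.14 0.2 31 [ 0.4919 -0.0665  0.1695] [ 0.483 -0.079  0.14 ] [ 0.5   -0.06   0.179]
scene 0.165 0.2 23 [ 0.492  -0.0682  0.1758] [ 0.483 -0.079  0.172] [ 0.5   -0.06   0.179]
bridge 136 [ 0.489431  -0.0676446] 93.03740840965385
tab 289 [ 0.4428807  -0.31359948  0.03118914]
top 0.03 0.07 590 [ 0.5603 -0.066   0.0495] [ 0.507 -0.12   0.037] [ 0.615 -0.021  0.055]
top 0.11 0.2 65 [ 0.4853 -0.0732  0.1601] [ 0.473 -0.085  0.113] [ 0.497 -0.063  0.178]
top 0.14 0.2 48 [ 0.4886 -0.0722  0.1749] [ 0.48  -0.082  0.167] [ 0.497 -0.063  0.178]
top 0.165 0.2 48 [ 0.4886 -0.0722  0.1749] [ 0.48  -0.082  0.167] [ 0.497 -0.063  0.178]
bridge 249 [ 0.48055378 -0.07177374] 92.22118696134235
tab 119 [ 0.49663518 -0.08082019  0.02623392]
```

View pics/scenec.png

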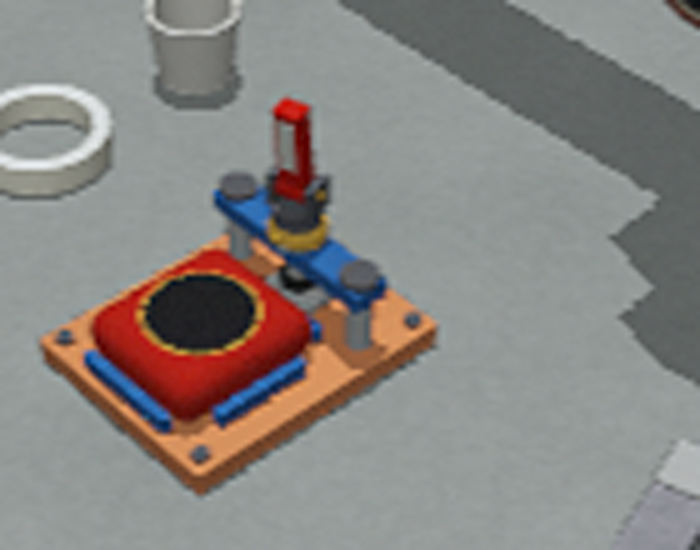

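```bash
cat >> h.py <<'E'
def plan(target=None,Rt=None):
    o=ctrl.get_obs();R=Ro.from_rotvec(o["tool_rot"]);p=o["tool_pos"]
    print("R",R.as_matrix().round(3).tolist(),"p",p.round(4),"q",o["q"].round(3),"t",round(o["t"],2))
    if target is not None: print("shift",(R.inv().apply(np.array(target)-p)/.6).round(4))
    if Rt is not None: print("turn",((R.inv()*Rt).as_rotvec()/(np.pi/2)).round(4))
E
python3 -c "
from h import *
plan([.488,-.070,.31])"
```

```text
R [[0.973, 0.233, -0.0], [0.233, -0.973, 0.002], [0.0, -0.002, -1.0]] p [ 0.1453 -0.6074  0.3028] q [-1.455  0.053  1.614 -0.     1.476 -0.119] t 0.1
shift [ 0.7638 -0.7383 -0.0105]
```

Call:
apply_moves(rows=[0.764, -0.738, -0.01, 0, 0, -0.9, 0.764, -0.738, -0.01, 0, 0, -0.9, 0.764, -0.738, -0.01, 0, 0, -0.9, 0.764, -0.738, -0.01, 0, 0, -0.9, 0.764, -0.738, -0.01, 0, 0, -0.9, 0.764, -0.738, -0.01, 0, 0, -0.9, 0.764, -0.738, -0.01, 0, 0, -0.9, 0.764, -0.738, -0.01, 0, 0, -0.9, 0.764, -0.738, -0.01, 0, 0, -0.9, 0.764, -0.738, -0.01, 0, 0, -0.9, 0.764, -0.738, -0.01, 0, 0, -0.9, 0.764, -0.738, -0.01, 0, 0, -0.9, 0.764, -0.738, -0.01, 0, 0, -0.9, 0.764, -0.738, -0.01, 0, 0, -0.9, 0.764, -0.738, -0.01, 0, 0, -0.9, 0.764, -0.738, -0.01, 0, 0, -0.9], grip=1, grip_force=20)

```text
t: 1.7
tool_pos: [0.4878, -0.0711, 0.3095]
tool_rot: [-2.134, -2.305, 0.001]
contact_force: [0.5, 0.0, -0.4]
opening: 0.0851
grip_force: 0.0
```

Run:
```python
from h import *
plan([.488,-.070,.31])
im,d=ctrl.get_image("wrist");cv2.imwrite("pics/w1.png",im);np.savez("pics/w1.npz",im=im,d=d)
```

```text
R [[-0.077, 0.997, -0.001], [0.997, 0.077, -0.0], [-0.0, -0.001, -1.0]] p [ 0.4878 -0.0711  0.3095] q [-0.296 -0.275  1.905 -0.     1.512 -0.373] t 1.7
shift [ 0.0018  0.0005 -0.0008]
```

View pics/w1.png

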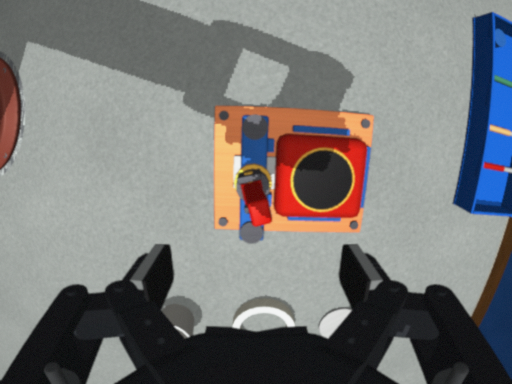

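Run:
```python
import cv2
im=cv2.imread("pics/w1.png");cv2.imwrite("pics/w1c.png",cv2.resize(im[155:240,220:290],None,fx=7,fy=7,interpolation=2))
```

```text
(no output)
```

View pics/w1c.png

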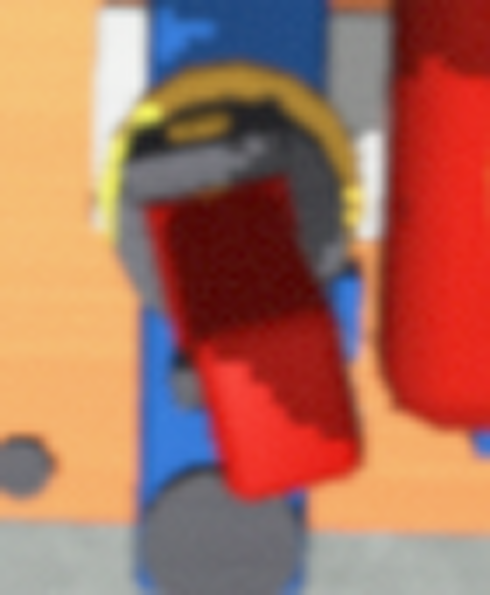

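The lever's top face is centred at about (260,212). Its short (fold) edge points right and about 15° up in the image, so the fold direction has a yaw of about +19.5°.

```bash
cat >> h.py <<'E'
def wray(px,z,o):
    m=ctrl.camera_model("wrist");K=m["mtx"];T=m["tool_from_camera"]
    a=(np.array(px)-K[:2,2])/K[0,0];r=np.hypot(*a)
    c=np.array([*(a/r*np.sin(r)),np.cos(r)])
    R=Ro.from_rotvec(o["tool_rot"]);d=R.apply(T[:3,:3]@c);s=o["tool_pos"]+R.apply(T[:3,3])
    return s+d*(z-s[2])/d[2]
E
python3 - <<'E'
from h import *
o=ctrl.get_obs();z=np.load("pics/w1.npz")
print(z["d"][212,260])
q=[[200,340],[330,305],[360,460],[235,495]]
P=np.array([wray([220+a/7-.4,155+b/7-.4],.175,o) for a,b in q]);print(P.round(4),P.mean(0))
print([np.degrees(np.arctan2(*(P[i]-P[j])[[1,0]])) for i,j in((1,0),(2,3))],[np.linalg.norm(P[i]-P[j]) for i,j in((1,0),(2,3),(0,3),(1,2))])
# bolt axis: collar brass circle centre approx crop (235,185), head z~0.09
print(wray([220+232/7,155+190/7],.084,o))
E
```

```text
0.21417037
[[ 0.4823 -0.0655  0.175 ]
 [ 0.4955 -0.0606  0.175 ]
 [ 0.5001 -0.0776  0.175 ]
 [ 0.4872 -0.0826  0.175 ]] [ 0.49127461 -0.07155592  0.175     ]
[np.float64(20.143276284790776), np.float64(21.130836506896568)] [np.float64(0.014014012476447128), np.float64(0.013872085302364287), np.float64(0.017779666863984626), np.float64(0.01755224827073791)]
[ 0.48567512 -0.07211577  0.084     ]
```

```bash
python3 -c "
from h import *
plan([.4885,-.072,.202])"
```

```text
R [[-0.076, 0.997, -0.001], [0.997, 0.076, -0.0], [-0.0, -0.001, -1.0]] p [ 0.4877 -0.0714  0.3096] q [-0.296 -0.275  1.905 -0.     1.512 -0.373] t 1.75
shift [-0.0011  0.0013  0.1794]
```

Call:
apply_moves(rows=[0, 0, 0, 0, 0, -0.085, 0, 0, 0, 0, 0, -0.172, 0, 0, 0.05, 0, 0, -0.172, 0, 0, 0.1, 0, 0, -0.172, 0, 0, 0.14, 0, 0, -0.172, 0, 0, 0.18, 0, 0, -0.172, 0, 0, 0.18, 0, 0, -0.172])

```text
t: 2.45
tool_pos: [0.4856, -0.0711, 0.198]
tool_rot: [-1.802, -2.564, 0.004]
contact_force: [-0.3, -0.3, -0.7]
opening: 0.0854
grip_force: 0.0
```

Run:
```python
from h import *
plan([.4885,-.072,.202])
im,d=ctrl.get_image("wrist");cv2.imwrite("pics/w2.png",im)
```

```text
R [[-0.339, 0.941, -0.007], [0.941, 0.339, 0.002], [0.005, -0.006, -1.0]] p [ 0.4856 -0.0711  0.198 ] q [-0.297 -0.181  2.017 -0.     1.313 -0.643] t 2.45
shift [-0.0031  0.004  -0.0068]
```

View pics/w2.png

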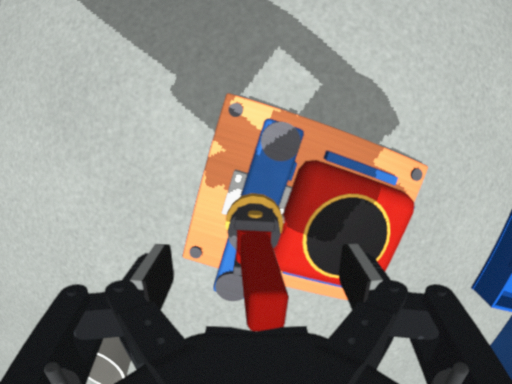

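Run:
```python
from h import *
o=ctrl.get_obs();print(o["tool_pos"],o["dq"].round(3))
im=cv2.imread("pics/w2.png").astype(int);b,g,r=im[...,0],im[...,1],im[...,2]
m=(r>110)&(g>80)&(b<70)&(r-g<90);m[:185]=0;m[250:]=0;m[:,:215]=0;m[:,300:]=0
# outer arc: topmost brass pixel per column
cs=[];
for c in range(226,288):
    v=np.where(m[:,c])[0]
    if len(v): cs.append((c,v[0]))
P=np.array([wray(p,.082,o)[:2] for p in cs])
from scipy.optimize import least_squares
f=least_squares(lambda x:np.hypot(*(P-x).T)-.020,P.mean(0),loss="soft_l1",f_scale=.001)
print(len(cs),cs[0],cs[-1],f.x,abs(f.fun).mean())
```

```text
[ 0.48681173 -0.07123043  0.20028419] [ 0.009 -0.027 -0.055  0.002 -0.    -0.001]
57 (227, np.int64(216)) (283, np.int64(224)) [ 0.48702151 -0.07387554] 0.0003928657030163445
```

The collar fit puts the bolt axis at about (0.486, -0.0735), and the lever leans slightly towards its fold side. I'll centre on the axis and grip.

Call:
apply_moves(rows=[-0.002, -0.004, 0, 0, 0, 0, -0.002, -0.004, 0, 0, 0, 0, -0.002, -0.004, 0, 0, 0, 0, -0.002, -0.004, 0, 0, 0, 0, -0.002, -0.004, 0, 0, 0, 0, -0.002, -0.004, 0, 0, 0, 0, -0.002, -0.004, 0, 0, 0, 0, -0.002, -0.004, 0, 0, 0, 0, -0.002, -0.004, 0, 0, 0, 0, -0.002, -0.004, 0, 0, 0, 0, -0.002, -0.004, 0, 0, 0, 0, -0.002, -0.004, 0, 0, 0, 0], grip=0, grip_force=20)

```text
t: 3.7
tool_pos: [0.4859, -0.073, 0.2025]
tool_rot: [-1.803, -2.572, 0.004]
contact_force: [-4.7, -0.9, 5.9]
opening: 0.0167
grip_force: 19.4
```

Run:
```python
from h import *
plan([.486,-.0735,.202]);o=ctrl.get_obs();print(o["contact_force"].round(2),o["wrist_torque"].round(3),o["opening"],o["grip_force"])
```

```text
R [[-0.341, 0.94, -0.002], [0.94, 0.341, -0.001], [-0.001, -0.002, -1.0]] p [ 0.4859 -0.073   0.2025] q [-3.000e-01 -1.870e-01  2.015e+00 -2.000e-03  1.315e+00 -6.470e-01] t 3.7
shift [-0.0009 -0.0002  0.0009]
[-4.7  -0.94  5.87] [-0.552  1.139 -0.194] 0.016742674998299976 19.390003925655037
```

Call:
apply_moves(rows=[0, 0, 0.0002, 0, 0, 0.055, 0, 0, 0.0004, 0, 0, 0.11, 0, 0, 0.0007, 0, 0, 0.165, 0, 0, 0.0009, 0, 0, 0.22, 0, 0, 0.0011, 0, 0, 0.275, 0, 0, 0.0013, 0, 0, 0.33, 0, 0, 0.0015, 0, 0, 0.385, 0, 0, 0.0017, 0, 0, 0.44, 0, 0, 0.0019, 0, 0, 0.495, 0, 0, 0.0021, 0, 0, 0.55, 0, 0, 0.0024, 0, 0, 0.605, 0, 0, 0.0026, 0, 0, 0.66, 0, 0, 0.0028, 0, 0, 0.715, 0, 0, 0.003, 0, 0, 0.77, 0, 0, 0.0032, 0, 0, 0.825, 0, 0, 0.0034, 0, 0, 0.88, 0, 0, 0.0037, 0, 0, 0.935, 0, 0, 0.0039, 0, 0, 1.0, 0, 0, 0.0039, 0, 0, 1.0])

```text
t: 5.6
tool_pos: [0.4859, -0.0734, 0.2]
tool_rot: [3.093, 0.541, -0.004]
contact_force: [-5.1, -4.2, 5.1]
opening: 0.0155
grip_force: 19.5
```

```bash
cat >> h.py <<'E'
def st():
    plan();o=ctrl.get_obs();print(o["contact_force"].round(2),o["wrist_torque"].round(3),o["opening"].round(4) if hasattr(o["opening"],'round') else o["opening"],o["grip_force"])
E
python3 -c "
from h import *
st()"
```

```text
R [[0.941, 0.34, -0.002], [0.34, -0.941, -0.002], [-0.003, 0.002, -1.0]] p [ 0.4859 -0.0734  0.2   ] q [-0.3   -0.185  2.017 -0.003  1.31   0.925] t 5.6
[-5.14 -4.19  5.11] [-0.608  0.997 -0.075] 0.015490092019419843 19.480580985546112
```

Call:
apply_moves(rows=[0, 0, 0.0002, 0, 0, 0.04, 0, 0, 0.0003, 0, 0, 0.08, 0, 0, 0.0005, 0, 0, 0.12, 0, 0, 0.0006, 0, 0, 0.16, 0, 0, 0.0007, 0, 0, 0.18])

```text
t: 6.1
tool_pos: [0.4859, -0.0735, 0.1996]
tool_rot: [3.137, 0.1, -0.003]
contact_force: [-4.9, -5.4, 4.7]
opening: 0.0156
grip_force: 19.6
```

```bash
python3 -c "
from h import *
st()"
```

```text
R [[0.998, 0.064, -0.002], [0.064, -0.998, -0.003], [-0.002, 0.003, -1.0]] p [ 0.4859 -0.0735  0.1996] q [-0.3   -0.184  2.017 -0.004  1.309  1.207] t 6.1
[-4.9  -5.44  4.74] [-0.761  0.95   0.155] 0.015627597299506413 19.641957879066467
```

Call:
apply_moves(rows=[0, 0, 0.0001, 0, 0, 0.03, 0, 0, 0.0002, 0, 0, 0.06, 0, 0, 0.0003, 0, 0, 0.08])

```text
t: 6.4
tool_pos: [0.4859, -0.0736, 0.1994]
tool_rot: [3.137, -0.096, -0.003]
contact_force: [-5.0, -5.4, 5.1]
opening: 0.0159
grip_force: 19.7
```

```bash
python3 -c "
from h import *
st()"
```

```text
R [[0.998, -0.061, -0.002], [-0.061, -0.998, -0.003], [-0.002, 0.003, -1.0]] p [ 0.4859 -0.0736  0.1994] q [-0.3   -0.184  2.017 -0.004  1.309  1.333] t 6.4
[-5.02 -5.39  5.07] [-0.831  0.985  0.179] 0.015870831066576677 19.67590481042862
```

Call:
apply_moves(rows=[0, 0, 0.0001, 0, 0, 0.03, 0, 0, 0.0002, 0, 0, 0.06, 0, 0, 0.0003, 0, 0, 0.08])

```text
t: 6.7
tool_pos: [0.4859, -0.0737, 0.1993]
tool_rot: [3.124, -0.293, -0.003]
contact_force: [-4.8, -6.3, 4.2]
opening: 0.0158
grip_force: 19.7
```

```bash
python3 -c "
from h import *
st()"
```

```text
R [[0.983, -0.186, -0.002], [-0.186, -0.983, -0.004], [-0.001, 0.004, -1.0]] p [ 0.4859 -0.0737  0.1993] q [-0.3   -0.184  2.018 -0.004  1.308  1.459] t 6.7
[-4.77 -6.26  4.21] [-0.865  0.993  0.155] 0.015756992812561484 19.721239507198334
```

Call:
apply_moves(rows=[0, 0, 0.0001, 0, 0, 0.03, 0, 0, 0.0002, 0, 0, 0.06, 0, 0, 0.0003, 0, 0, 0.08])

```text
t: 7.0
tool_pos: [0.4859, -0.0738, 0.1991]
tool_rot: [3.099, -0.489, -0.002]
contact_force: [-4.9, -5.9, 4.6]
opening: 0.0158
grip_force: 19.8
```

```bash
python3 -c "
from h import *
st()"
```

```text
R [[0.952, -0.308, -0.002], [-0.308, -0.952, -0.004], [-0.001, 0.004, -1.0]] p [ 0.4859 -0.0738  0.1991] q [-0.3   -0.183  2.018 -0.004  1.308  1.584] t 7.0
[-4.9  -5.94  4.58] [-0.973  0.984  0.136] 0.01583668872689079 19.769944846630096
```

Call:
apply_moves(rows=[0, 0, 0.0001, 0, 0, 0.03, 0, 0, 0.0002, 0, 0, 0.06, 0, 0, 0.0003, 0, 0, 0.08])

```text
t: 7.3
tool_pos: [0.4859, -0.0738, 0.199]
tool_rot: [3.062, -0.682, -0.002]
contact_force: [-5.6, -6.0, 4.4]
opening: 0.0161
grip_force: 19.8
```

```bash
python3 -c "
from h import *
st()"
```

```text
R [[0.905, -0.424, -0.002], [-0.424, -0.905, -0.004], [-0.0, 0.005, -1.0]] p [ 0.4859 -0.0738  0.199 ] q [-0.3   -0.183  2.018 -0.005  1.308  1.71 ] t 7.3
[-5.6  -6.02  4.38] [-0.99   0.951  0.174] 0.016124483500337267 19.819003343582153
```

Call:
apply_moves(rows=[0, 0, 0.0001, 0, 0, 0.03, 0, 0, 0.0002, 0, 0, 0.06, 0, 0, 0.0003, 0, 0, 0.08])

```text
t: 7.6
tool_pos: [0.4858, -0.0739, 0.1987]
tool_rot: [3.013, -0.873, -0.002]
contact_force: [-5.0, -6.8, 4.7]
opening: 0.0158
grip_force: 19.9
```

```bash
python3 -c "
from h import *
st()"
```

```text
R [[0.845, -0.534, -0.002], [-0.534, -0.845, -0.004], [0.0, 0.005, -1.0]] p [ 0.4858 -0.0739  0.1987] q [-0.301 -0.183  2.018 -0.005  1.307  1.835] t 7.6
[-4.98 -6.77  4.73] [-1.098  0.977  0.152] 0.015764235291698535 19.864746630191803
```

Call:
apply_moves(rows=[0, 0, 0.0001, 0, 0, 0.03, 0, 0, 0.0002, 0, 0, 0.06, 0, 0, 0.0003, 0, 0, 0.08])

```text
t: 7.9
tool_pos: [0.4858, -0.0739, 0.1986]
tool_rot: [2.952, -1.06, -0.001]
contact_force: [-6.6, -7.0, 5.2]
opening: 0.0161
grip_force: 19.9
```

```bash
python3 -c "
from h import *
st()"
```

```text
R [[0.772, -0.636, -0.002], [-0.636, -0.772, -0.004], [0.001, 0.005, -1.0]] p [ 0.4858 -0.0739  0.1986] q [-0.301 -0.183  2.018 -0.005  1.307  1.961] t 7.9
[-6.61 -6.99  5.21] [-1.109  1.049  0.184] 0.016095309775121355 19.932202398777008
```

Call:
apply_moves(rows=[0, 0, 0.0001, 0, 0, 0.03, 0, 0, 0.0002, 0, 0, 0.06, 0, 0, 0.0003, 0, 0, 0.08])

```text
t: 8.2
tool_pos: [0.4858, -0.074, 0.1984]
tool_rot: [2.88, -1.243, -0.001]
contact_force: [-7.2, -6.4, 4.7]
opening: 0.0151
grip_force: 20.0
```

```bash
python3 -c "
from h import *
st()"
```

```text
R [[0.686, -0.728, -0.002], [-0.728, -0.686, -0.005], [0.002, 0.005, -1.0]] p [ 0.4858 -0.074   0.1984] q [-0.301 -0.183  2.018 -0.005  1.307  2.087] t 8.2
[-7.16 -6.41  4.67] [-1.196  1.069  0.185] 0.015096292705600638 19.985899329185486
```

Call:
apply_moves(rows=[0, 0, 0.0001, 0, 0, 0.03, 0, 0, 0.0002, 0, 0, 0.06, 0, 0, 0.0003, 0, 0, 0.08])

```text
t: 8.5
tool_pos: [0.4857, -0.074, 0.1983]
tool_rot: [2.796, -1.421, -0.0]
contact_force: [-6.5, -7.4, 5.1]
opening: 0.0158
grip_force: 20.0
```

```bash
python3 -c "
from h import *
st()"
```

```text
R [[0.589, -0.808, -0.003], [-0.808, -0.589, -0.005], [0.002, 0.005, -1.0]] p [ 0.4857 -0.074   0.1983] q [-0.301 -0.183  2.018 -0.005  1.307  2.212] t 8.5
[-6.53 -7.43  5.11] [-1.172  1.101  0.195] 0.015844797981262548 20.03304362297058
```

Call:
apply_moves(rows=[0, 0, 0.0001, 0, 0, 0.03, 0, 0, 0.0002, 0, 0, 0.06, 0, 0, 0.0003, 0, 0, 0.08])

```text
t: 8.8
tool_pos: [0.4857, -0.0741, 0.1981]
tool_rot: [2.701, -1.594, 0.0]
contact_force: [-6.3, -7.4, 6.1]
opening: 0.0157
grip_force: 20.1
```

```bash
python3 -c "
from h import *
st()"
```

```text
R [[0.483, -0.875, -0.003], [-0.875, -0.483, -0.005], [0.003, 0.005, -1.0]] p [ 0.4857 -0.0741  0.1981] q [-0.301 -0.182  2.019 -0.006  1.307  2.338] t 8.8
[-6.28 -7.36  6.07] [-1.244  1.149  0.214] 0.015673089576340928 20.065691471099854
```

Call:
apply_moves(rows=[0, 0, 0.0001, 0, 0, 0.03, 0, 0, 0.0002, 0, 0, 0.05, 0, 0, 0.0002, 0, 0, 0.06])

```text
t: 9.1
tool_pos: [0.4857, -0.074, 0.1979]
tool_rot: [2.623, -1.719, 0.0]
contact_force: [-7.0, -7.7, 4.9]
opening: 0.0158
grip_force: 20.1
```

```bash
python3 -c "
from h import *
st()"
```

```text
R [[0.399, -0.917, -0.003], [-0.917, -0.399, -0.005], [0.003, 0.005, -1.0]] p [ 0.4857 -0.074   0.1979] q [-0.301 -0.182  2.019 -0.006  1.306  2.432] t 9.1
[-7.04 -7.72  4.94] [-1.272  1.159  0.196] 0.015819318365420946 20.125465393066406
```

Call:
apply_moves(rows=[0, 0, 0.0001, 0, 0, 0.03, 0, 0, 0.0002, 0, 0, 0.05, 0, 0, 0.0002, 0, 0, 0.06])

```text
t: 9.4
tool_pos: [0.4857, -0.074, 0.1979]
tool_rot: [2.54, -1.839, 0.001]
contact_force: [-7.4, -6.9, 5.7]
opening: 0.0156
grip_force: 25.9
```

```bash
python3 -c "
from h import *
st()"
```

```text
R [[0.312, -0.95, -0.003], [-0.95, -0.312, -0.005], [0.004, 0.004, -1.0]] p [ 0.4857 -0.074   0.1979] q [-0.3   -0.182  2.019 -0.006  1.306  2.525] t 9.4
[-7.42 -6.94  5.69] [-1.235  1.16   0.705] 0.015625869366093066 25.93687802553177
```

The torque jumped from 0.2 to 0.7 N m, so the head is snug. I'll hold for a moment, then release.

Call:
apply_moves(rows=[0, 0, 0, 0, 0, 0, 0, 0, 0, 0, 0, 0, 0, 0, 0, 0, 0, 0])

```text
t: 9.7
tool_pos: [0.4857, -0.074, 0.1979]
tool_rot: [2.541, -1.837, 0.001]
contact_force: [-7.4, -7.1, 6.7]
opening: 0.0162
grip_force: 25.5
```

```bash
python3 -c "
from h import *
st()"
```

```text
R [[0.313, -0.95, -0.003], [-0.95, -0.313, -0.005], [0.004, 0.004, -1.0]] p [ 0.4857 -0.074   0.1979] q [-0.3   -0.182  2.019 -0.006  1.306  2.524] t 9.7
[-7.37 -7.1   6.7 ] [-1.218  1.201  0.538] 0.01619767717876773 25.519165098667145
```

Call:
apply_moves(rows=[0, 0, 0, 0, 0, 0, 0, 0, 0, 0, 0, 0, 0, 0, 0, 0, 0, 0, 0, 0, 0, 0, 0, 0, 0, 0, 0, 0, 0, 0, 0, 0, 0, 0, 0, 0, 0, 0, 0, 0, 0, 0, 0, 0, -0.05, 0, 0, 0, 0, 0, -0.12, 0, 0, 0, 0, 0, -0.16, 0, 0, 0, 0, 0, -0.16, 0, 0, 0, 0, 0, -0.16, 0, 0, 0], grip=1)

```text
t: 10.9
tool_pos: [0.4864, -0.0725, 0.2935]
tool_rot: [-2.544, 1.843, -0.001]
contact_force: [-0.5, -0.4, -0.5]
opening: 0.0853
grip_force: 0.0
```

Run:
```python
from h import *
st()
im,d=ctrl.get_image("wrist");i2,_=ctrl.get_image("scene")
cv2.imwrite("pics/w3.png",np.vstack([cv2.resize(im[120:270,170:340],(600,529))[:330],]) if 0 else np.hstack([im,cv2.resize(i2[140:245,215:295],(288,384),interpolation=2)]))
```

```text
R [[0.311, -0.95, 0.001], [-0.95, -0.311, -0.0], [0.0, -0.001, -1.0]] p [ 0.4864 -0.0725  0.2935] q [-0.299 -0.269  1.927  0.     1.482  2.526] t 10.9
[-0.47 -0.44 -0.46] [0.024 0.061 0.021] 0.08532217272882678 0.0
```

View pics/w3.png

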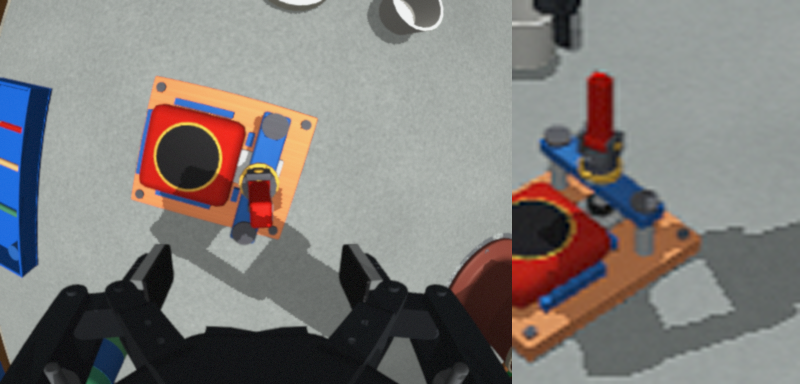

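The scene view shows the lever upright and the collar ring in place. In the wrist view (lever at (260,205)) the fold side, tool +y, is to the right, away from the cover. Next I'll shut the fingers and move down behind the lever.

Call:
apply_moves(rows=[0, -0.04, 0, 0, 0, 0, 0.002, -0.08, 0, 0, 0, 0, 0.002, -0.08, 0, 0, 0, 0, 0.002, -0.08, 0, 0, 0, 0, 0.002, -0.08, 0, 0, 0, 0, 0.002, -0.08, 0, 0, 0, 0, 0.002, -0.08, 0, 0, 0, 0, 0.002, -0.08, 0, 0, 0, 0, 0.002, -0.08, 0.04, 0, 0, 0, 0.002, -0.08, 0.08, 0, 0, 0, 0.002, -0.08, 0.112, 0, 0, 0, 0.002, -0.08, 0.112, 0, 0, 0, 0.002, -0.08, 0.112, 0, 0, 0, 0.002, -0.08, 0.112, 0, 0, 0], grip=0)

```text
t: 12.4
tool_pos: [0.5331, -0.0589, 0.2278]
tool_rot: [-2.543, 1.843, -0.004]
contact_force: [0.6, -0.3, -0.7]
opening: 0.0001
grip_force: 0.0
```

Run:
```python
from h import *
st()
# corner trajectory in tool-y / tool-z shift units from commanded pose (y=-48mm, h=48)
r=48
for f in range(0,91,10):
    a=np.radians(f);y=r*np.sin(a)-8*np.cos(a);h=r*np.cos(a)+8*np.sin(a)
    print(f,round((y-13+48)/600,4),round((48-h)/600,4))
```

```text
R [[0.311, -0.95, 0.003], [-0.95, -0.311, -0.001], [0.001, -0.002, -1.0]] p [ 0.5331 -0.0589  0.2278] q [-0.249 -0.102  1.894 -0.     1.346  2.576] t 12.4
[ 0.62 -0.31 -0.65] [-0.    -0.006  0.005] 0.00011184266782531773 0.0
0 0.045 0.0
10 0.0591 -0.0011
20 0.0732 0.0003
30 0.0868 0.0041
40 0.0995 0.0101
50 0.111 0.0184
60 0.1209 0.0285
70 0.1289 0.0401
80 0.1348 0.053
90 0.1383 0.0667
```

Call:
apply_moves(rows=[0, 0.025, 0, 0, 0, 0, 0, 0.045, 0, 0, 0, 0, 0, 0.052, 0, 0, 0, 0, 0, 0.059, 0, 0, 0, 0, 0, 0.066, 0, 0, 0, 0, 0, 0.073, 0, 0, 0, 0, 0, 0.08, 0.002, 0, 0, 0, 0, 0.087, 0.004, 0, 0, 0, 0, 0.093, 0.007, 0, 0, 0, 0, 0.0995, 0.01, 0, 0, 0])

```text
t: 13.4
tool_pos: [0.4754, -0.0774, 0.2203]
tool_rot: [2.544, -1.844, 0.0]
contact_force: [2.5, 0.8, 6.2]
opening: -0.0001
grip_force: 2.7
```

Run:
```python
from h import *
st()
im,d=ctrl.get_image("wrist");i2,_=ctrl.get_image("scene")
cv2.imwrite("pics/w4.png",np.hstack([im,cv2.resize(i2[140:245,215:295],(288,384),interpolation=2)]))
```

```text
R [[0.311, -0.95, 0.0], [-0.95, -0.311, -0.0], [0.0, 0.0, -1.0]] p [ 0.4754 -0.0774  0.2203] q [-0.316 -0.234  2.023 -0.     1.352  2.509] t 13.4
[2.51 0.8  6.22] [-0.027 -0.37   0.029] -7.575980625236777e-05 2.6631476086186012
```

View pics/w4.png

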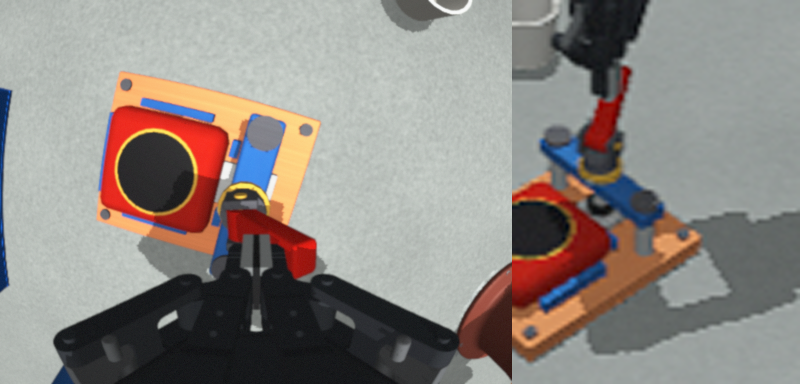

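The lever is folding to the right as planned, with about 7 N of contact force. I'll continue the arc.

Call:
apply_moves(rows=[0, 0.006, 0.004, 0, 0, 0, 0, 0.0115, 0.0083, 0, 0, 0, 0, 0.017, 0.013, 0, 0, 0, 0, 0.0215, 0.0185, 0, 0, 0, 0, 0.026, 0.024, 0, 0, 0, 0, 0.0295, 0.03, 0, 0, 0, 0, 0.033, 0.0365, 0, 0, 0, 0, 0.0355, 0.043, 0, 0, 0, 0, 0.0355, 0.043, 0, 0, 0])

```text
t: 14.4
tool_pos: [0.4538, -0.0846, 0.1934]
tool_rot: [2.54, -1.841, -0.004]
contact_force: [-0.9, -2.7, 4.6]
opening: 0.0
grip_force: 2.1
```

```bash
python3 -c "
from h import *
st()"
```

```text
R [[0.311, -0.95, -0.005], [-0.95, -0.311, -0.002], [0.0, 0.005, -1.0]] p [ 0.4538 -0.0846  0.1934] q [-0.344 -0.256  2.088 -0.003  1.313  2.482] t 14.4
[-0.93 -2.65  4.59] [-0.444  0.192  0.008] 3.3762482847110344e-06 2.0674160018552357
```

Call:
apply_moves(rows=[0, 0.001, 0.003, 0, 0, 0, 0, 0.002, 0.006, 0, 0, 0, 0, 0.003, 0.009, 0, 0, 0, 0, 0.003, 0.009, 0, 0, 0])

```text
t: 14.8
tool_pos: [0.4523, -0.0852, 0.1882]
tool_rot: [2.54, -1.841, -0.004]
contact_force: [-1.3, -2.6, 5.4]
opening: -0.0001
grip_force: 2.5
```

```bash
python3 -c "
from h import *
st()"
```

```text
R [[0.311, -0.95, -0.004], [-0.95, -0.311, -0.002], [0.0, 0.005, -1.0]] p [ 0.4523 -0.0852  0.1882] q [-0.347 -0.253  2.096 -0.003  1.303  2.479] t 14.8
[-1.29 -2.64  5.35] [-0.529  0.282 -0.006] -0.0001396418099378192 2.532886758854147
```

Call:
apply_moves(rows=[0, 0, 0.0017, 0, 0, 0, 0, 0, 0.0034, 0, 0, 0, 0, 0, 0.0034, 0, 0, 0])

```text
t: 15.1
tool_pos: [0.4522, -0.0853, 0.1866]
tool_rot: [2.54, -1.841, -0.005]
contact_force: [-3.2, -3.2, 7.8]
opening: 0.0
grip_force: 3.9
```

Call:
apply_moves(rows=[0, 0, 0.0017, 0, 0, 0, 0, 0, 0.0025, 0, 0, 0])

```text
t: 15.3
tool_pos: [0.4523, -0.0854, 0.1863]
tool_rot: [2.54, -1.84, -0.005]
contact_force: [-7.8, -2.4, 15.9]
opening: 0.0001
grip_force: 7.9
```

It stopped at the flat end stop: force is up and there was no further travel. I'll back off and check.

Call:
apply_moves(rows=[0, 0, 0.001, 0, 0, 0, 0, 0, 0.001, 0, 0, 0, 0, 0, 0.001, 0, 0, 0, 0, 0, -0.02, 0, 0, 0, 0, 0, -0.08, 0, 0, 0, 0, 0, -0.16, 0, 0, 0, 0, 0, -0.2, 0, 0, 0, 0, 0, -0.2, 0, 0, 0, 0, 0, -0.2, 0, 0, 0])

```text
t: 16.2
tool_pos: [0.4528, -0.0843, 0.304]
tool_rot: [2.543, -1.843, -0.004]
contact_force: [-0.2, -0.3, -1.3]
opening: 0.0002
grip_force: 0.0
```

Run:
```python
from h import *
st()
im,d=ctrl.get_image("wrist");i2,d2=ctrl.get_image("scene")
cv2.imwrite("pics/w5.png",np.hstack([im,cv2.resize(i2[140:245,215:295],(288,384),interpolation=2)]))
P=cloud("scene",d2);i=i2.astype(int);m=(i[...,2]>80)&(i[...,1]<60)&(P[...,2]>.085)&(P[...,2]<.14)&(P[...,0]>.38)&(P[...,0]<.51)&(abs(P[...,1]+.08)<.06)
q=P[m];print(len(q),q.min(0),q.max(0));a=q[:,0]
print(np.polyfit(a,q[:,2],1))
```

```text
R [[0.311, -0.95, -0.003], [-0.95, -0.311, 0.001], [-0.002, 0.002, -1.0]] p [ 0.4528 -0.0843  0.304 ] q [-0.346 -0.357  1.979 -0.     1.523  2.48 ] t 16.2
[-0.24 -0.31 -1.27] [-0.024  0.023 -0.035] 0.00019839497891871625 0.0
119 [ 0.42400185 -0.0989802   0.10249013] [ 0.49442884 -0.06005552  0.11801266]
[-0.0116101   0.11837972]
```

View pics/w5.png

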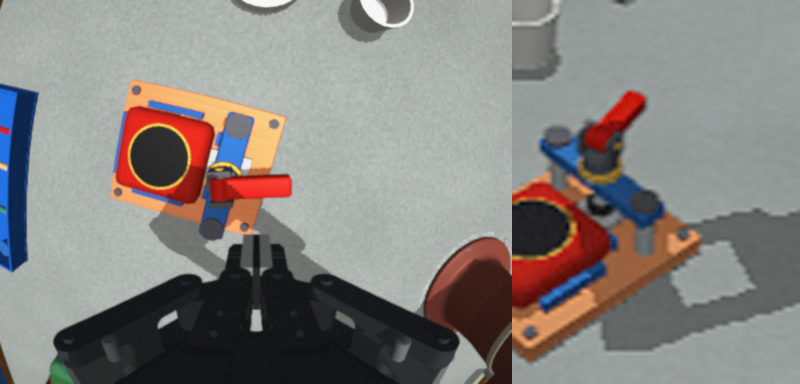

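The lever lies flat from (212,188) to (290,186), still pointing along the snug direction. The cover is in its nest and the gripper is clear.

```bash
python3 -c "
from h import *
print(ctrl.finish_job())"
```

```text
the job is handed in; nothing more can be done
None
```

I handed the job in at about 16 s of the 64 s allowed: the bolt is screwed in until snug (about 0.7 N m measured at the stop), the lever is folded flat against its end stop, and the gripper is clear; no verdict came back.

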